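# Load the full rivet tin into the roller-catch dock

## Task

One of the two identical rivet tins is full and the other is nearly empty: lift the left tin a hand's breadth off the table, feel its weight and stand it back where it was, then lift the right one and feel it. Stand the heavier tin upright on the floor plate in the open mouth of the dock, in front of its rollers, and slide it in along the plate, gently, past the two rollers and up against the sprung buffer, so that the catch holds it when you let go. The lighter tin must end standing where it stood at first; do not tip the tins or disturb the other things.

Things in the scene. Friction and masses are not known exactly. Their poses are not given: they have to be found in the camera images.
- tin_left: closed aluminium screw-top tin, upright cylinder 58 mm wide, 89 mm high, the left of two alike (at greater y). Origin: centre of underside, z up. One of the two weighs 0.45 to 0.6 kg, the other under 0.2 kg; looks do not tell, and either can be either. Loose. Grasp the body with fingertips 42 mm or more above the table, to clear the dock's 38 mm high yoke.
- tin_right: closed aluminium screw-top tin, upright cylinder 58 mm wide, 89 mm high, the right of two alike (at smaller y). Origin: centre of underside, z up. One of the two weighs 0.45 to 0.6 kg, the other under 0.2 kg; looks do not tell, and either can be either. Loose. Grasp the body with fingertips 42 mm or more above the table, to clear the dock's 38 mm high yoke.
- dock: tin dock fixed to the table: a slick grey floor plate 3 mm thick, 84 mm wide, between two steel rails that carry a wooden U-shaped yoke open to the robot. Origin: at table height midway between the rails, 45 mm behind the plate's front edge; x along the rails into the dock, y to the left, z up. The yoke is clamped anywhere in a 40 mm range along the rails; its setting is not measured and must be felt.
- dock_first (a point): point on the dock's x axis at x = 70 mm: the roller line if the yoke is set fully forward. In the yoke's arms stand two 12 mm sprung white rollers, left and right of the axis. A tin pushed along the axis meets them with its centre 24 mm before their line; they resist with 3 to 4 N (drag and leaning can double what is felt), not at all at the line, then draw it in. With its centre at dock x under 46 mm it touches nothing.
- dock_last (a point): point on the dock's x axis at x = 110 mm: the roller line if the yoke is set fully back. With its centre 14 mm past the roller line, wherever that is, the tin meets a black buffer plate that yields 1.2 N per mm over 20 mm, then is solid. A push of 12 N is felt only against the buffer; over 25 N is rough. Let go there, the tin settles about 17 mm past the line, held by rollers and buffer.
- work_table: the grey work table on which all stands, top at z = 0; it does not move
- beeswax: bystander: round puck of beeswax, 55 mm in diameter, 21 mm high; origin at the centre of its underside
- spool_natural: bystander: wooden thread spool with natural thread, 75x53x55 mm; origin at the centre of its underside
- masking_tape: bystander: flat roll of masking tape, 105 mm in diameter, 25 mm high; origin at the centre of its underside
Things that resemble listed ones, but are neither listed nor needed, are in the scene too. Leave any purple look-alike of the tin_left alone.

How it is judged:
By the outcome, as a careful person would: the job done as asked, in the order asked, and still so for the second after the job is handed in, with the robot touching nothing.
It also fails if it takes over 72 s, if anything falls off the work surface, if the arm or the gripper's body presses on something with over 40 N, if the wrist force passes 120 N, or if a joint passes its speed limit or range.

## Robot

A 7-joint arm with a two-finger parallel gripper is mounted at the origin on a cart in front of the work surface, level with it; the furniture and walls round the work are solid. World frame = base frame: x ahead of the robot, y to its left, z up, the work surface at z = 0. Lengths are in m, angles in rad, forces in N, time in s.
With the tool pointing down it reaches from about 0.425 to 0.875 m from the base axis. Payload 8.4 kg.
Tool frame: the origin (TCP) lies on the centre line of the jaws, within the pads' length; the fingertips stand 14 mm ahead of it and the grasp point (between the pads) lies 5 mm behind it; z points along the fingers, y is the line along which they close (so a half turn about z gives the same grasp; the last joint's range is limited). The gripper opens to 85 mm and grips with 20 to 120 N. Pads are 22 mm wide; open, the fingers measure 114 mm over their backs; the gripper's body (76 mm by 85 mm) begins 54 mm behind the grasp point. The pads swing forward as they close: fully open they stand 13 mm farther back than shut.
Start: joints at [1.145, 0.333, 0.04, 1.465, -0.013, 1.343, -0.059], TCP at [0.209, -0.616, 0.222] pointing down, gripper open.
Joint ranges: [-2.58, 2.58], [-0.38, 2.09], [-1.3, 1.39], [0.25, 2.4], [-1.5, 4.64], [0.08, 2.09], [-2.65, 2.65]. Speed limits (rad/s): [2.22, 2.22, 2.79, 2.79, 3.14, 3.14, 3.14].

## Interface

Orientations are given as [roll, pitch, yaw] about the fixed x, y, z axes, in that order (R = Rz(yaw) Ry(pitch) Rx(roll)).
In Python, from cell import sensors, imaging, workorder, nets gives the robot as it stands. The module is installed in compiled form; this text tells all that it offers.
- The arm moves only by the tool apply_moves, never from a script. Its argument "series" is a list of rows, each a list of 7 numbers: the shift along the tool's x, y, z in m, then the turn, a rotation vector about the tool's x, y, z in degrees, then the finger opening in m, from 0 to 0.0854. In form: [[dx, dy, dz, ax, ay, az, hand], ...]. A call has 1 to 8 rows; each row is the pose to reach, as a shift and turn from the pose commanded when the call began, along the tool's axes at that moment; what a row does not reach only later rows make up. A row lasts 1/8 s, in which the tool goes at most 62.5 mm and 10.7 degrees, less where a joint would pass 70% of its speed; a pose out of reach is approached as far as the arm can. A call with a gripper value outside its range is refused whole. The fingers move at their own pace and stop on an object; "newtons" is the grip in N (left out, the last holds). Time passes only in rows, so rows that repeat a pose let the fingers close. It gives the time, the measured TCP pose, the force, the opening and the grip force at its end, in the units of the state.
- sensors.observe(): the state, without advancing time (a new reading comes with each control period).
- imaging.read_camera(name): name is "scene" or "top" or "wrist"; returns a dict with "img" (400x640x3 uint8, red, green, blue), "K" (3x3 intrinsics, pixels), "eye" and "attitude" of the camera in the world; the wrist camera has in their place "hand_eye" (4x4, takes a point from camera to tool coordinates, whose origin is the TCP and whose axes are the flange's). Camera axes: x right, y up, looking along -z (the intrinsics and any distortion apply to the point x, -y, -z); pixel columns grow to the right and rows downward; lengths in m; the calibration is good to about 2 mm. A picture is of the moment at which its call begins: read the wrist's pose just before it. There is no depth.
- workorder.finish_job(): hands the job in; it is judged then, once.
Trained networks look in the newest picture that a camera, given by its name, has taken for a name from the list of things; names that differ only in an ending like _2 or _b are one class to them, and where a whole thing is asked for, a point or a joint stands for the part that bears it (a point fixed in the world has none). Each returns a list of dicts, best first, with "score" (0 to 1); they miss things now and then, are a little off and sometimes report something else, mostly with a low value. They report only what shows in the picture. A call takes as long as a camera call. They do not tell look-alikes from the thing itself.
- nets.search_frame(label, camera): "position" ([x, y, z] in m, in world coordinates, good to about 4 mm: the middle of the surface that is visible of it).
- nets.trace(label, camera): "region" (400x640 bool, what is visible of it).
- nets.mark_of(label, camera): "position" ([x, y, z] in m, in world coordinates, good to about 4 mm: a listed point, or the origin of a listed thing).
The state is a dict: "clock": time; "qpos": joint angles; "dq": joint speeds; "tau": joint torques, N m; "eef_pos": TCP position; "eef_rot": TCP orientation; "ft_force": force on the tool from outside, world axes, zero at the start; "moment": the same for the moment, N m; "width": finger opening in m; "finger_force": force on a finger pad.
Only numpy, scipy, OpenCV 4.12 (cv2) and the standard library are available. Lean on these libraries where they do the work, as an engineer would, in place of code of your own. Each camera call takes 0.05 s, during which the arm holds its last target. There are 200 camera calls.

## Working session

There is one attempt and no reset: what is moved stays moved. The work goes in short steps, Python scripts to look and compute and a tool call to move; the robot and the scene stay as the last step left them, time stands still between calls to the robot, and variables do not carry over. Pictures are saved under pics/ and viewed, at most 10 in all, crops included, and the job is handed in when it is done.

Besides the shell and the picture viewer there is one more tool, called as a command line: name --pt "numbers of a row" for each row, then --argument value for the rest. apply_moves: Moves the arm, as the interface text tells. Its arguments: {"type":"object","properties":{"series":{"type":"array"},"newtons":{"type":"number"}},"required":["series"]}

```bash
mkdir -p pics
cat > h.py <<'E'
from cell import sensors, imaging, workorder, nets
import numpy as np, cv2
def shot(c,n):
    d=imaging.read_camera(c); cv2.imwrite(f'pics/{n}.png',d['img'][:,:,::-1]); return d
def st():
    s=sensors.observe()
    for k in ['clock','eef_pos','eef_rot','ft_force','moment','width','finger_force']: print(k,np.round(s[k],4))
    return s
E
python3 - <<'E'
from h import *
st()
for c in ['top','scene']:
    d=shot(c,c+'1'); print(c,d['eye'],np.round(d['attitude'],3).tolist(),d['K'].tolist(),[k for k in d])
    for l in ['tin_left','dock','dock_first','dock_last','beeswax','spool_natural','masking_tape']:
        for r in nets.mark_of(l,c)[:4]: print(c,l,np.round(r['position'],3),round(r['score'],2))
E
```

```text
clock 0.0
eef_pos [ 0.2085 -0.6151  0.2211]
eef_rot [-3.1399e+00  1.0000e-04  3.2680e-01]
ft_force [ 0.6011 -0.216  -0.3803]
moment [-0.0221 -0.0077 -0.0195]
width 0.0854
finger_force 0.0
top [0.3356591  0.07792782 1.09231551] [0.146, 0.007, -1.582] [[381.39805887023635, 0.0, 318.4344828271787], [0.0, 381.39805887023635, 190.72660636328678], [0.0, 0.0, 1.0]] ['img', 'K', 'eye', 'attitude']
top tin_left [0.362 0.339 0.   ] 0.83
top tin_left [ 0.485  0.297 -0.001] 0.82
top tin_left [ 0.506  0.197 -0.006] 0.73
top tin_left [0.382 0.24  0.001] 0.61
top dock_first [ 0.526 -0.24  -0.001] 0.55
top dock_last [ 0.563 -0.246  0.002] 0.73
top dock_last [0.557 0.003 0.002] 0.68
top dock_last [0.445 0.473 0.002] 0.61
top dock_last [0.688 0.26  0.002] 0.42
top beeswax [0.688 0.024 0.001] 0.84
top spool_natural [0.682 0.263 0.001] 0.52
top masking_tape [0.444 0.473 0.001] 0.97
scene [ 0.34304986 -1.17789287  1.16315048] [0.688, 0.016, -0.166] [[488.68005548702973, 0.0, 326.2497870134547], [0.0, 488.68005548702973, 199.31936978541594], [0.0, 0.0, 1.0]] ['img', 'K', 'eye', 'attitude']
scene tin_left [0.365 0.342 0.004] 0.85
scene tin_left [0.508 0.203 0.001] 0.79
scene tin_left [ 0.393  0.236 -0.004] 0.68
scene tin_left [0.479 0.291 0.002] 0.6
scene dock [ 0.458 -0.226  0.   ] 0.78
scene dock_first [ 0.529 -0.24  -0.003] 0.61
scene dock_last [ 0.564 -0.248  0.002] 0.87
scene beeswax [ 0.682  0.025 -0.001] 0.44
scene spool_natural [0.683 0.263 0.001] 0.48
scene masking_tape [ 0.444  0.468 -0.002] 0.72
```

View pics/top1.png

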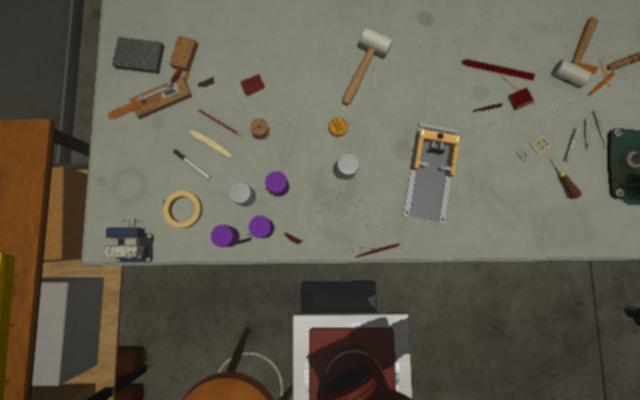

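View pics/scene1.png

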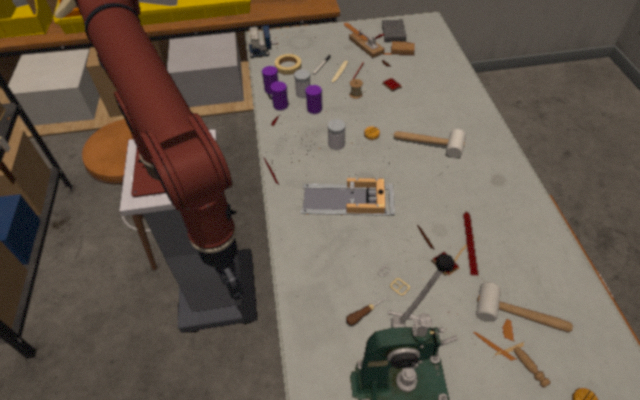

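The grey tins are at top-image pixels (241,193) for the left and (347,165) for the right. Three purple look-alikes are at (276,183), (260,227) and (223,236). The dock spans (405,218) to (460,125), with its mouth towards the robot. Next I'll refine the tin positions by fitting silhouettes, and the dock axis from a crop.

```bash
cat >> h.py <<'E'
from scipy.spatial.transform import Rotation as Rn
from scipy.optimize import minimize
def cam(d):
    a=np.array(d['attitude']); R=Rn.from_euler('xyz',a).as_matrix() if a.shape==(3,) else a
    return R,np.array(d['eye']),d['K']
def proj(c,P):
    R,e,K=c; q=(np.atleast_2d(P)-e)@R; q=q*[1,-1,-1]; q=q@K.T; return q[:,:2]/q[:,2:]
def back(c,uv,z):
    R,e,K=c; v=np.linalg.solve(K,np.r_[uv,1])*[1,-1,-1]; r=R@v; return e+r*(z-e[2])/r[2]
def cyl(c,x,y,r=.029,h=.089):
    t=np.linspace(0,2*np.pi,40); P=np.vstack([np.c_[x+r*np.cos(t),y+r*np.sin(t),0*t+z] for z in (0,h)])
    m=np.zeros((1600,2560),np.uint8); cv2.fillConvexPoly(m,cv2.convexHull((proj(c,P)*4+1.5).round().astype(np.int32)),1)
    return cv2.resize(m.astype(np.float32),(640,400),interpolation=cv2.INTER_AREA)
E
python3 - <<'E'
from h import *
g={'tin_left':(.485,.297),'tin_right':(.557,.003)}
for c in ['top','scene']:
    d=imaging.read_camera(c);C=cam(d)
    tr=nets.trace('tin_left',c)+nets.trace('tin_right',c)
    for n,p in g.items():
        u=proj(C,[*p,.045])[0].round().astype(int)
        T=[t for t in tr if t['region'][u[1],u[0]]]
        if not T: print(c,n,'none',u); continue
        M=T[0]['region'].astype(np.float32)
        f=lambda q:np.abs(cyl(C,*q)-M).sum()
        r=minimize(f,p,method='Nelder-Mead',options=dict(initial_simplex=[p,(p[0]+.01,p[1]),(p[0],p[1]+.01)],xatol=2e-4))
        print(c,n,r.x.round(4),r.fun,M.sum())
    if c=='top':
        im=d['img'][110:235,390:475,::-1]; cv2.imwrite('pics/dk.png',cv2.resize(im,None,fx=4.8,fy=4.8,interpolation=cv2.INTER_CUBIC))
    print(c,'expected px of dock pts',[ (proj(C,[.458,-.226,.003])[0].round(1)).tolist()])
    for l in ['dock','dock_first','dock_last']:
      for r in nets.mark_of(l,c)[:1]: print(l,np.round(r['position'],4),r['score'])
E
```

```text
top tin_left [0.4824 0.2938] 24.125 502.0
top tin_right [0.5555 0.003 ] 32.75 460.0
top expected px of dock pts [[426.4, 202.3]]
dock_first [ 0.5284 -0.2403  0.0012] 0.85
dock_last [ 0.5637 -0.2456  0.0035] 0.57
scene tin_left [0.4826 0.2941] 103.4375 343.0
scene tin_right [0.556 0.004] 73.8125 444.0
scene expected px of dock pts [[318.0, 198.5]]
dock [ 4.531e-01 -2.264e-01 -3.000e-04] 0.63
dock_first [ 0.5256 -0.2413 -0.0012] 0.71
dock_last [ 5.663e-01 -2.502e-01 -3.000e-04] 0.83
```

View pics/dk.png

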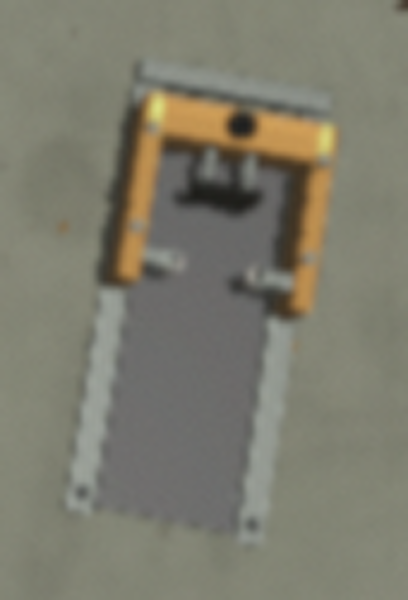

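The crop shows the dock's plate from a front edge at crop (95,510)–(243,535), with rollers at about (175,262) and (262,276) and the black buffer at about (220,195).

Run:
```python
from h import *
C=cam(imaging.read_camera('top'))
for n,p,z in [('FL',(95,508),.003),('FR',(243,533),.003),('L2',(122,300),.003),('R2',(267,322),.003),('scrL',(82,492),.006),('scrR',(252,524),.006),('rolL',(175,262),.035),('rolR',(260,276),.035),('yokeL',(153,110),.038),('yokeR',(327,138),.038),('buf',(220,195),.03)]:
    print(n,back(C,(np.array(p)+.5)/4.8-.5+[390,110],z).round(4))
```

```text
FL [ 0.4209 -0.1756  0.003 ]
FR [ 0.405  -0.2626  0.003 ]
L2 [ 0.5466 -0.1977  0.003 ]
R2 [ 0.532  -0.2844  0.003 ]
scrL [ 0.4303 -0.1677  0.006 ]
scrR [ 0.4101 -0.2673  0.006 ]
rolL [ 0.5628 -0.2218  0.035 ]
rolR [ 0.5537 -0.2713  0.035 ]
yokeL [ 0.6545 -0.2128  0.038 ]
yokeR [ 0.636  -0.3148  0.038 ]
buf [ 0.6041 -0.2521  0.03  ]
```

```bash
cat >> h.py <<'E'
def plan(xyz,yawdeg):
    s=sensors.observe(); R=Rn.from_euler('xyz',s['eef_rot']); T=Rn.from_euler('xyz',[180,0,yawdeg],degrees=True)
    d=R.inv().apply(np.array(xyz)-s['eef_pos']); w=(R.inv()*T).as_rotvec(degrees=True)
    print('d',d.round(4).tolist(),'rot',w.round(2).tolist(),'clock',s['clock'])
E
python3 -c "
from h import *
plan([.46,-.227,.30],79.7)"
```

```text
d [0.3628, -0.2873, -0.078] rot [-0.0, -0.0, -60.98] clock 1.45
```

apply_moves --pt "0.363 -0.287 -0.078 0 0 -61 0.0854" --pt "0.363 -0.287 -0.078 0 0 -61 0.0854" --pt "0.363 -0.287 -0.078 0 0 -61 0.0854" --pt "0.363 -0.287 -0.078 0 0 -61 0.0854" --pt "0.363 -0.287 -0.078 0 0 -61 0.0854" --pt "0.363 -0.287 -0.078 0 0 -61 0.0854" --pt "0.363 -0.287 -0.078 0 0 -61 0.0854" --pt "0.363 -0.287 -0.078 0 0 -61 0.0854"

```text
clock: 2.45
eef_pos: [0.4621, -0.2237, 0.3011]
eef_rot: [3.14, -0.0, 1.396]
ft_force: [0.8, -0.5, -0.1]
width: 0.0853
finger_force: 0.0
```

```bash
python3 -c "
from h import *
s=st(); d=shot('wrist','w1'); print(d['K'].tolist(),np.round(d['hand_eye'],4).tolist(),d.keys())
for l in ['dock','dock_first','dock_last']:
    for r in nets.mark_of(l,'wrist')[:2]: print(l,np.round(r['position'],4),r['score'])
"
```

```text
clock 2.45
eef_pos [ 0.4621 -0.2237  0.3011]
eef_rot [ 3.1400e+00 -1.0000e-04  1.3956e+00]
ft_force [ 0.8164 -0.5354 -0.0849]
moment [-0.0609 -0.0057 -0.0205]
width 0.0853
finger_force 0.0
[[276.6452094300242, 0.0, 320.4126856273628], [0.0, 276.6452094300242, 193.6792478936786], [0.0, 0.0, 1.0]] [[-0.0011, 0.9555, 0.2951, 0.0755], [1.0, 0.0013, -0.0004, 0.0004], [-0.0008, 0.2951, -0.9555, -0.1522], [0.0, 0.0, 0.0, 1.0]] dict_keys(['img', 'K', 'hand_eye'])
dock_last [ 0.5655 -0.244   0.0009] 0.91
```

View pics/w1.png

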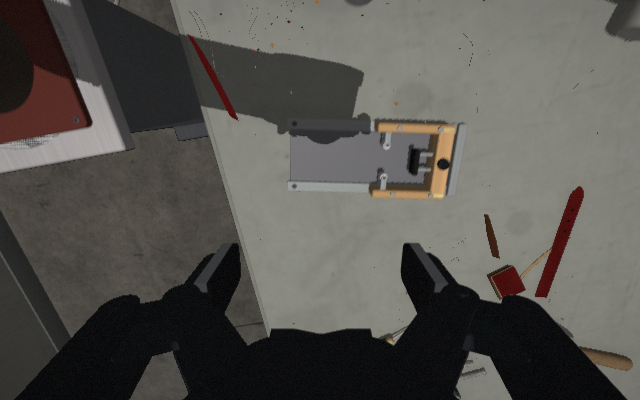

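The wrist view shows the dock along the image's x direction. The plate's front edge is at column 290, the rollers at (386,141) and (382,178), the buffer at (414,159), and the rail screws at (294,124) and (294,187).

```bash
cat >> h.py <<'E'
def wcam(d,s):
    H=np.array(d['hand_eye']); R=Rn.from_euler('xyz',s['eef_rot']).as_matrix()
    return R@H[:3,:3], s['eef_pos']+R@H[:3,3], d['K']
E
python3 - <<'E'
from h import *
s=sensors.observe(); d=imaging.read_camera('wrist'); C=wcam(d,s)
for n,p,z in [('FL',(290,133),.003),('FR',(290,182),.003),('scrL',(294,124),.006),('scrR',(294,187),.006),('L2',(368,132),.003),('R2',(368,184),.003),('rolL',(387,141),.035),('rolR',(383,177),.035),('knob',(443,164),.04),('buf',(414,159),.03),('barL',(463,125),.006),('barR',(453,195),.006)]: print(n,back(C,p,z).round(4))
im=d['img'][105:210,275:475,::-1]; cv2.imwrite('pics/dk2.png',cv2.resize(im,None,fx=4,fy=4,interpolation=cv2.INTER_CUBIC))
E
```

```text
FL [ 0.4201 -0.1816  0.003 ]
FR [ 0.4032 -0.2604  0.003 ]
scrL [ 0.4296 -0.169   0.006 ]
scrR [ 0.4084 -0.2694  0.006 ]
L2 [ 0.5425 -0.2023  0.003 ]
R2 [ 0.5315 -0.2873  0.003 ]
rolL [ 0.5638 -0.2169  0.035 ]
rolR [ 0.5517 -0.2707  0.035 ]
knob [ 0.6422 -0.2654  0.04  ]
buf [ 0.6028 -0.2523  0.03  ]
barL [ 0.69   -0.2179  0.006 ]
barR [ 0.6701 -0.3312  0.006 ]
```

View pics/dk2.png

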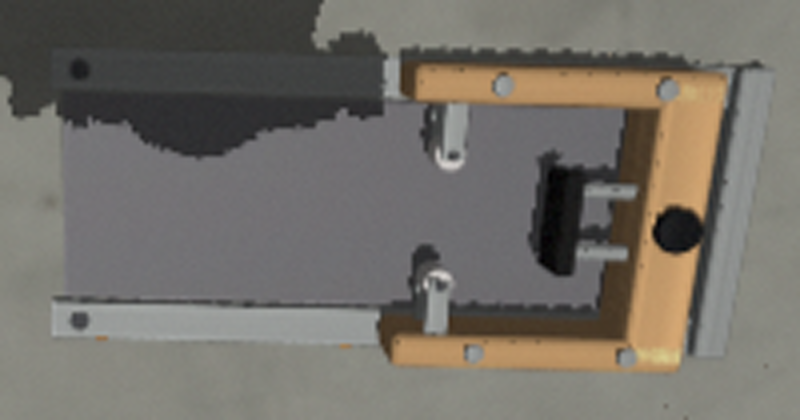

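```bash
python3 -c "
from h import *
plan([.4825,.294,.22],155)"
```

```text
d [0.5178, -0.0712, 0.0797] rot [-0.03, 0.0, -75.33] clock 2.7
```

apply_moves --pt "0.518 -0.071 0.08 0 0 -75 0.0854" --pt "0.518 -0.071 0.08 0 0 -75 0.0854" --pt "0.518 -0.071 0.08 0 0 -75 0.0854" --pt "0.518 -0.071 0.08 0 0 -75 0.0854" --pt "0.518 -0.071 0.08 0 0 -75 0.0854" --pt "0.518 -0.071 0.08 0 0 -75 0.0854" --pt "0.518 -0.071 0.08 0 0 -75 0.0854" --pt "0.518 -0.071 0.08 0 0 -75 0.0854"

```text
clock: 3.7
eef_pos: [0.4826, 0.2663, 0.224]
eef_rot: [-3.141, 0.001, 2.699]
ft_force: [0.5, -0.3, 0.8]
width: 0.0853
finger_force: 0.0
```

Run:
```python
from h import *
s=st(); d=shot('wrist','w2'); C=wcam(d,s)
for r in nets.mark_of('tin_left','wrist')[:5]: print(np.round(r['position'],4),r['score'],proj(C,r['position'])[0].round())
plan([.4825,.294,.16],155)
```

```text
clock 3.7
eef_pos [0.4826 0.2663 0.224 ]
eef_rot [-3.1412e+00  9.0000e-04  2.6995e+00]
ft_force [ 0.5115 -0.2564  0.7722]
moment [-0.0274 -0.0457 -0.0048]
width 0.0853
finger_force 0.0
[ 0.4806  0.294  -0.0033] 0.95 [338. 154.]
[ 0.5133  0.2027 -0.0006] 0.93 [289. 202.]
[ 0.3675  0.3406 -0.0023] 0.6 [334.  56.]
d [0.0065, 0.021, 0.0631] rot [0.09, -0.23, 0.09] clock 3.8
```

View pics/w2.png

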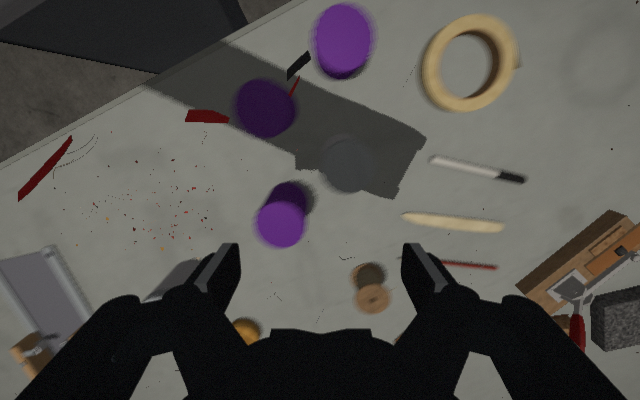

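The wrist view shows the grey left tin at (345,163), purple tins at (280,222), (265,108) and (343,40), and clear space along the closing line.

apply_moves --pt "0.0065 0.021 0.04 0 0 0 0.0854" --pt "0.0065 0.021 0.04 0 0 0 0.0854" --pt "0.0065 0.021 0.04 0 0 0 0.0854"

```text
clock: 4.18
eef_pos: [0.4855, 0.2869, 0.185]
eef_rot: [-3.141, 0.0, 2.699]
ft_force: [-0.2, 0.6, 0.7]
width: 0.0854
finger_force: 0.0
```

Run:
```python
from h import *
s=st(); d=imaging.read_camera('wrist'); C=wcam(d,s)
for r in nets.mark_of('tin_left','wrist')[:3]: print(np.round(r['position'],4),r['score'])
m=[t for t in nets.trace('tin_left','wrist')]
for t in m[:4]:
    ys,xs=np.nonzero(t['region']); print(t['score'],xs.mean(),ys.mean(),len(xs))
print(proj(C,[.4825,.294,.089]))
M=None
for t in m:
    u=proj(C,[.4825,.294,.089])[0].round().astype(int)
    if t['region'][u[1],u[0]]:
        M=t['region'].astype(np.float32);p=(.4825,.294)
        f=lambda q:np.abs(cyl(C,*q)-M).sum()
        r=minimize(f,p,method='Nelder-Mead',options=dict(initial_simplex=[p,(p[0]+.01,p[1]),(p[0],p[1]+.01)],xatol=2e-4)); print('fit',r.x.round(4),r.fun,M.sum()); break
plan([.4825,.294,.062],155)
```

```text
clock 4.175
eef_pos [0.4855 0.2869 0.185 ]
eef_rot [-3.1412e+00  3.0000e-04  2.6987e+00]
ft_force [-0.1599  0.6069  0.6841]
moment [0.0012 0.0348 0.03  ]
width 0.0854
finger_force 0.0
[ 0.3904  0.245  -0.0027] 0.94
[0.5114 0.2026 0.0022] 0.85
[4.811e-01 2.921e-01 2.000e-04] 0.84
0.9 325.4683120048751 178.97562461913466 3282
0.89 316.97544080604536 39.26301427371956 4764
0.77 231.75569216757742 116.94376138433516 4392
0.67 259.45296062518787 233.2458671475804 3327
[[325.73459423 185.80898601]]
fit [0.4812 0.2946] 166.125 3282.0
d [0.0059, 0.0044, 0.1237] rot [0.06, 0.1, -0.38] clock 4.325
```

apply_moves --pt "0.0067 0.0044 0.02 0 0 0 0.0854" --pt "0.0067 0.0044 0.05 0 0 0 0.0854" --pt "0.0067 0.0044 0.08 0 0 0 0.0854" --pt "0.0067 0.0044 0.105 0 0 0 0.0854" --pt "0.0067 0.0044 0.12 0 0 0 0.0854" --pt "0.0067 0.0044 0.1235 0 0 0 0.0854" --pt "0.0067 0.0044 0.1235 0 0 0 0.0854"

```text
clock: 5.2
eef_pos: [0.4808, 0.2955, 0.0614]
eef_rot: [3.141, 0.0, 2.701]
ft_force: [0.4, 0.0, -0.7]
width: 0.0856
finger_force: 0.0
```

Run:
```python
from h import *
st();plan([.4815,.2945,.062],155)
```

```text
clock 5.2
eef_pos [0.4808 0.2955 0.0614]
eef_rot [3.1410e+00 3.0000e-04 2.7005e+00]
ft_force [ 0.4129  0.0352 -0.6637]
moment [ 0.0196  0.0214 -0.0167]
width 0.0856
finger_force 0.0
d [-0.0011, -0.0006, -0.0006] rot [0.04, 0.02, -0.27] clock 5.2
```

apply_moves --pt "-0.001 0 0 0 0 0 0.062" --pt "-0.001 0 0 0 0 0 0.05" --pt "-0.001 0 0 0 0 0 0.05" --pt "-0.001 0 0 0 0 0 0.05" --pt "-0.001 0 0 0 0 0 0.05" --pt "-0.001 0 0 0 0 0 0.05" --newtons 40

```text
clock: 5.95
eef_pos: [0.4821, 0.2948, 0.062]
eef_rot: [3.141, 0.001, 2.7]
ft_force: [-1.3, -1.4, 7.0]
width: 0.0565
finger_force: 41.6
```

apply_moves --pt "0 0 -0.02 0 0 0 0.05" --pt "0 0 -0.05 0 0 0 0.05" --pt "0 0 -0.08 0 0 0 0.05" --pt "0 0 -0.1 0 0 0 0.05" --pt "0 0 -0.1 0 0 0 0.05" --pt "0 0 -0.1 0 0 0 0.05" --pt "0 0 -0.1 0 0 0 0.05" --pt "0 0 -0.1 0 0 0 0.05"

```text
clock: 6.95
eef_pos: [0.4811, 0.2945, 0.1601]
eef_rot: [-3.141, -0.001, 2.701]
ft_force: [-0.1, -0.2, -1.7]
width: 0.0564
finger_force: 43.4
```

apply_moves --pt "0 0 0 0 0 0 0.05" --pt "0 0 0 0 0 0 0.05"

```text
clock: 7.2
eef_pos: [0.4814, 0.2948, 0.1608]
eef_rot: [-3.142, -0.0, 2.701]
ft_force: [-0.7, -0.1, -1.8]
width: 0.0564
finger_force: 43.4
```

Run:
```python
from h import *
st();plan([.4818,.2945,.0623],154.7)
```

```text
clock 7.2
eef_pos [0.4814 0.2948 0.1608]
eef_rot [-3.1415e+00 -2.0000e-04  2.7005e+00]
ft_force [-0.7374 -0.1267 -1.8177]
moment [0.0235 0.0129 0.0187]
width 0.0564
finger_force 43.4347
d [-0.0005, -0.0001, 0.0985] rot [-0.0, -0.01, 0.03] clock 7.2
```

Left weighs about 0.17 kg, so it is the light one. I'll set it back down softly.

apply_moves --pt "0 0 0.03 0 0 0 0.05" --pt "0 0 0.06 0 0 0 0.05" --pt "0 0 0.085 0 0 0 0.05" --pt "0 0 0.094 0 0 0 0.05" --pt "0 0 0.097 0 0 0 0.05" --pt "0 0 0.099 0 0 0 0.05" --pt "0 0 0.099 0 0 0 0.05"

```text
clock: 8.07
eef_pos: [0.4818, 0.295, 0.0626]
eef_rot: [3.141, 0.001, 2.7]
ft_force: [0.8, -1.5, -0.8]
width: 0.0563
finger_force: 43.4
```

apply_moves --pt "0 0 0.001 0 0 0 0.05" --pt "0 0 0.001 0 0 0 0.05"

```text
clock: 8.32
eef_pos: [0.482, 0.295, 0.0621]
eef_rot: [3.141, 0.001, 2.7]
ft_force: [-2.4, -1.4, 6.3]
width: 0.0566
finger_force: 44.1
```

apply_moves --pt "0 0 0 0 0 0 0.06" --pt "0 0 0 0 0 0 0.07" --pt "0 0 0 0 0 0 0.0854" --pt "0 0 0 0 0 0 0.0854" --pt "0 0 -0.03 0 0 0 0.0854" --pt "0 0 -0.08 0 0 0 0.0854" --pt "0 0 -0.14 0 0 0 0.0854" --pt "0 0 -0.14 0 0 0 0.0854"

```text
clock: 9.32
eef_pos: [0.4832, 0.2966, 0.2058]
eef_rot: [3.136, 0.005, 2.701]
ft_force: [1.2, -0.7, -0.8]
width: 0.0851
finger_force: 0.0
```

Run:
```python
from h import *
st();
for r in nets.mark_of('tin_left','wrist')[:3]: print(np.round(r['position'],4),r['score'])
plan([.5557,.0035,.2],90)
```

```text
clock 9.325
eef_pos [0.4832 0.2966 0.2058]
eef_rot [3.1356 0.0048 2.7006]
ft_force [ 1.2151 -0.6711 -0.7837]
moment [ 0.0233 -0.0153  0.0062]
width 0.0851
finger_force 0.0
[ 0.3904  0.245  -0.0027] 0.94
[0.5114 0.2026 0.0022] 0.85
[4.811e-01 2.921e-01 2.000e-04] 0.84
d [-0.191, -0.2327, 0.0029] rot [0.23, 0.05, 64.71] clock 9.375
```

apply_moves --pt "-0.191 -0.233 0.003 0 0 64.7 0.0854" --pt "-0.191 -0.233 0.003 0 0 64.7 0.0854" --pt "-0.191 -0.233 0.003 0 0 64.7 0.0854" --pt "-0.191 -0.233 0.003 0 0 64.7 0.0854" --pt "-0.191 -0.233 0.003 0 0 64.7 0.0854" --pt "-0.191 -0.233 0.003 0 0 64.7 0.0854" --pt "-0.191 -0.233 0.003 0 0 64.7 0.0854" --pt "-0.191 -0.233 0.003 0 0 64.7 0.0854"

```text
clock: 10.38
eef_pos: [0.5542, 0.0034, 0.1972]
eef_rot: [-3.14, -0.0, 1.577]
ft_force: [-1.4, -0.3, 0.7]
width: 0.085
finger_force: 0.0
```

```bash
cat >> h.py <<'E'
def fit(c,name,p):
    s=sensors.observe(); d=imaging.read_camera(c); C=wcam(d,s) if c=='wrist' else cam(d)
    u=proj(C,[*p,.07])[0].round().astype(int)
    for t in nets.trace(name,c):
        if t['region'][u[1],u[0]]:
            M=t['region'].astype(np.float32); f=lambda q:np.abs(cyl(C,*q)-M).sum()
            r=minimize(f,p,method='Nelder-Mead',options=dict(initial_simplex=[p,(p[0]+.01,p[1]),(p[0],p[1]+.01)],xatol=2e-4)); print('fit',c,r.x.round(4),r.fun,M.sum()); return r.x
    print('no fit',u)
E
python3 - <<'E'
from h import *
st();fit('wrist','tin_right',(.5557,.0035)); fit('top','tin_left',(.4818,.2945)); fit('scene','tin_left',(.4818,.2945))
plan([.5557,.0035,.062],90)
E
```

```text
clock 10.375
eef_pos [0.5542 0.0034 0.1972]
eef_rot [-3.1405e+00 -3.0000e-04  1.5769e+00]
ft_force [-1.4108 -0.2739  0.711 ]
moment [ 0.04    0.0334 -0.0081]
width 0.085
finger_force 0.0
fit wrist [0.556  0.0044] 113.5 3058.0
fit top [0.4829 0.2931] 32.375 483.0
fit scene [0.4812 0.2943] 71.5 416.0
d [0.0007, 0.0011, 0.1359] rot [0.0, 0.0, 0.11] clock 10.675
```

apply_moves --pt "0.001 0.001 0.03 0 0 0 0.0854" --pt "0.001 0.001 0.06 0 0 0 0.0854" --pt "0.001 0.001 0.09 0 0 0 0.0854" --pt "0.001 0.001 0.115 0 0 0 0.0854" --pt "0.001 0.001 0.13 0 0 0 0.0854" --pt "0.001 0.001 0.1358 0 0 0 0.0854" --pt "0.001 0.001 0.1358 0 0 0 0.0854"

```text
clock: 11.55
eef_pos: [0.5559, 0.0036, 0.0624]
eef_rot: [3.141, -0.0, 1.571]
ft_force: [0.0, -0.5, 0.8]
width: 0.0854
finger_force: 0.0
```

apply_moves --pt "0 0 0 0 0 0 0.062" --pt "0 0 0 0 0 0 0.05" --pt "0 0 0 0 0 0 0.05" --pt "0 0 0 0 0 0 0.05" --pt "0 0 0 0 0 0 0.05" --pt "0 0 0 0 0 0 0.05" --newtons 60

```text
clock: 12.3
eef_pos: [0.5562, 0.0035, 0.0634]
eef_rot: [3.14, 0.0, 1.571]
ft_force: [-4.2, -0.6, 7.7]
width: 0.0556
finger_force: 62.3
```

apply_moves --pt "0 0 -0.02 0 0 0 0.05" --pt "0 0 -0.05 0 0 0 0.05" --pt "0 0 -0.08 0 0 0 0.05" --pt "0 0 -0.1 0 0 0 0.05" --pt "0 0 -0.1 0 0 0 0.05" --pt "0 0 -0.1 0 0 0 0.05" --pt "0 0 -0.1 0 0 0 0.05" --pt "0 0 -0.1 0 0 0 0.05"

```text
clock: 13.3
eef_pos: [0.5552, 0.0035, 0.1613]
eef_rot: [-3.14, -0.0, 1.571]
ft_force: [0.3, -0.4, -5.2]
width: 0.0557
finger_force: 66.1
```

Run:
```python
from h import *
st()
u=np.array([np.cos(-.197),np.sin(-.197)]);o=np.array([.4566,-.2261]);print(o+u*.015)
plan([*(o+u*.015),.161],90-11.3)
```

```text
clock 13.3
eef_pos [0.5552 0.0035 0.1613]
eef_rot [-3.1402e+00 -3.0000e-04  1.5712e+00]
ft_force [ 0.316  -0.3516 -5.1619]
moment [ 0.0242 -0.0105 -0.0282]
width 0.0557
finger_force 66.062
[ 0.47130987 -0.22903592]
d [-0.2325, -0.084, 0.0004] rot [-0.08, -0.01, 11.33] clock 13.3
```

Right weighs about 0.53 kg, so it is the heavy one. I'll carry it to above the dock's mouth.

apply_moves --pt "-0.03 -0.011 0 0 0 2 0.05" --pt "-0.075 -0.027 0 0 0 4 0.05" --pt "-0.12 -0.043 0 0 0 6 0.05" --pt "-0.165 -0.06 0 0 0 8 0.05" --pt "-0.205 -0.074 0 0 0 10 0.05" --pt "-0.2325 -0.084 0 0 0 11.3 0.05" --pt "-0.2325 -0.084 0 0 0 11.3 0.05" --pt "-0.2325 -0.084 0 0 0 11.3 0.05"

```text
clock: 14.3
eef_pos: [0.4722, -0.228, 0.1619]
eef_rot: [-3.141, -0.001, 1.375]
ft_force: [0.3, -0.3, -5.8]
width: 0.0555
finger_force: 65.9
```

Run:
```python
from h import *
st(); shot('wrist','w3')
u=np.array([np.cos(-.197),np.sin(-.197)]);o=np.array([.4566,-.2261])
plan([*(o+u*.015),.0675],90-11.3)
```

```text
clock 14.3
eef_pos [ 0.4722 -0.228   0.1619]
eef_rot [-3.1415e+00 -9.0000e-04  1.3752e+00]
ft_force [ 0.2779 -0.2726 -5.763 ]
moment [ 0.0363 -0.0708 -0.0514]
width 0.0555
finger_force 65.9044
d [-0.0016, -0.0008, 0.0945] rot [-0.0, -0.04, 0.14] clock 14.35
```

View pics/w3.png

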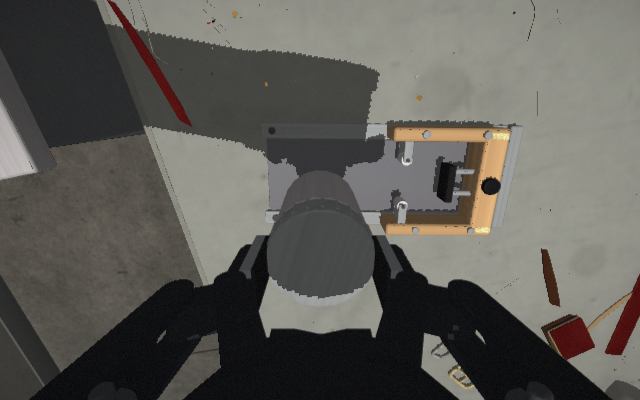

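The tin hangs upright over the plate between the rails. The dock runs parallel to the image rows, with rollers at (407,159) and (402,206) and the knob at (491,186).

Run:
```python
from h import *
s=sensors.observe();C=wcam(imaging.read_camera('wrist'),s)
u=np.array([np.cos(-.197),np.sin(-.197)]);o=np.array([.4566,-.2261]);v=np.array([-u[1],u[0]])
for n,p,z in [('rolL',(407,159),.035),('rolR',(402,206),.035),('knob',(491,186),.04),('yL',(395,128),.038),('yR',(388,234),.038),('yLb',(509,128),.038),('yRb',(494,234),.038),('scrL',(271,130),.006),('bufT',(443,163),.03),('bufB',(443,199),.03)]:
    b=back(C,p,z)[:2]-o; print(n,(b@u).round(4),(b@v).round(4))
```

```text
rolL 0.1044 0.0278
rolR 0.1037 -0.0229
knob 0.1918 0.0008
yL 0.0889 0.0588
yR 0.0903 -0.0543
yLb 0.1999 0.0589
yRb 0.2063 -0.0542
scrL -0.0375 0.0544
bufT 0.1438 0.0228
bufB 0.149 -0.0166
```

apply_moves --pt "0 -0.001 0.03 0 0 0 0.05" --pt "0 -0.001 0.06 0 0 0 0.05" --pt "0 -0.001 0.08 0 0 0 0.05" --pt "0 -0.001 0.088 0 0 0 0.05" --pt "0 -0.001 0.092 0 0 0 0.05" --pt "0 -0.001 0.0945 0 0 0 0.05" --pt "0 -0.001 0.0945 0 0 0 0.05"

```text
clock: 15.28
eef_pos: [0.4711, -0.2289, 0.0681]
eef_rot: [3.141, 0.0, 1.374]
ft_force: [0.0, -0.1, -5.7]
width: 0.0556
finger_force: 65.9
```

apply_moves --pt "0 0 0.001 0 0 0 0.05" --pt "0 0 0.001 0 0 0 0.05" --pt "0 0 0.001 0 0 0 0.05"

```text
clock: 15.65
eef_pos: [0.4708, -0.2289, 0.0667]
eef_rot: [3.141, 0.0, 1.374]
ft_force: [-0.4, 0.4, -5.1]
width: 0.0554
finger_force: 65.9
```

apply_moves --pt "0 0 0.001 0 0 0 0.05" --pt "0 0 0.001 0 0 0 0.05"

```text
clock: 15.9
eef_pos: [0.4713, -0.2292, 0.0665]
eef_rot: [3.14, 0.001, 1.374]
ft_force: [-1.2, 1.4, 5.0]
width: 0.0558
finger_force: 67.0
```

apply_moves --pt "0 0 -0.0005 0 0 0 0.05" --pt "0.0005 0.006 -0.0005 0 0 0 0.05" --pt "0.001 0.014 -0.0005 0 0 0 0.05" --pt "0.0015 0.022 -0.0005 0 0 0 0.05" --pt "0.0015 0.03 -0.0005 0 0 0 0.05" --pt "0.0015 0.038 -0.0005 0 0 0 0.05" --pt "0.0015 0.043 -0.0005 0 0 0 0.05" --pt "0.0015 0.045 -0.0005 0 0 0 0.05"

```text
clock: 16.9
eef_pos: [0.5161, -0.2363, 0.0665]
eef_rot: [3.141, 0.0, 1.374]
ft_force: [-2.7, -0.2, 5.9]
width: 0.0553
finger_force: 67.1
```

```bash
cat >> h.py <<'E'
def dk():
    u=np.array([np.cos(-.197),np.sin(-.197)]);o=np.array([.4566,-.2261]);v=np.array([-u[1],u[0]])
    s=sensors.observe();b=s['eef_pos'][:2]-o;f=s['ft_force'];print('t',s['clock'],'dock',(b@u).round(4),(b@v).round(4),'z',s['eef_pos'][2].round(4),'F',(f[:2]@u).round(2),(f[:2]@v).round(2),f[2].round(2),'M',np.round(s['moment'],2))
E
python3 -c "
from h import *
dk()"
```

```text
t 16.9 dock 0.0603 0.0016 z 0.0665 F -2.58 -0.74 5.94 M [0.17 0.61 0.05]
```

apply_moves --pt "0 0 -0.0006 0 0 0 0.05" --pt "0 0.003 -0.0006 0 0 0 0.05" --pt "0 0.007 -0.0006 0 0 0 0.05" --pt "0 0.011 -0.0006 0 0 0 0.05" --pt "0 0.015 -0.0006 0 0 0 0.05" --pt "0 0.018 -0.0006 0 0 0 0.05"

```text
clock: 17.65
eef_pos: [0.5331, -0.2397, 0.0666]
eef_rot: [-3.141, -0.0, 1.374]
ft_force: [-1.5, -0.8, 0.6]
width: 0.0558
finger_force: 66.6
```

```bash
python3 -c "
from h import *
dk()"
```

```text
t 17.65 dock 0.0777 0.0016 z 0.0666 F -1.27 -1.07 0.65 M [0.05 0.31 0.  ]
```

apply_moves --pt "0 0.003 0 0 0 0 0.05" --pt "0 0.006 0 0 0 0 0.05" --pt "0 0.009 0 0 0 0 0.05" --pt "0 0.012 0 0 0 0 0.05"

```text
clock: 18.15
eef_pos: [0.5438, -0.242, 0.0666]
eef_rot: [-3.14, 0.0, 1.374]
ft_force: [-5.7, 2.1, 4.2]
width: 0.0556
finger_force: 66.9
```

```bash
python3 -c "
from h import *
dk()"
```

```text
t 18.15 dock 0.0886 0.0015 z 0.0666 F -5.99 0.92 4.22 M [0.29 1.45 0.02]
```

apply_moves --pt "0 0.003 -0.0003 0 0 0 0.05" --pt "0 0.006 -0.0003 0 0 0 0.05" --pt "0 0.009 -0.0003 0 0 0 0.05" --pt "0 0.012 -0.0003 0 0 0 0.05"

```text
clock: 18.65
eef_pos: [0.5564, -0.2444, 0.0667]
eef_rot: [-3.141, -0.0, 1.374]
ft_force: [-2.1, -0.3, -3.4]
width: 0.0557
finger_force: 66.4
```

```bash
python3 -c "
from h import *
dk()"
```

```text
t 18.65 dock 0.1015 0.0016 z 0.0667 F -1.99 -0.68 -3.4 M [0.04 0.45 0.05]
```

apply_moves --pt "0 0.003 0 0 0 0 0.05" --pt "0 0.006 0 0 0 0 0.05" --pt "0 0.009 0 0 0 0 0.05" --pt "0 0.012 0 0 0 0 0.05"

```text
clock: 19.15
eef_pos: [0.5686, -0.2467, 0.0668]
eef_rot: [3.141, -0.0, 1.374]
ft_force: [1.5, -0.6, -8.4]
width: 0.0554
finger_force: 65.6
```

```bash
python3 -c "
from h import *
dk()"
```

```text
t 19.15 dock 0.1138 0.0017 z 0.0668 F 1.55 -0.34 -8.37 M [-0.14 -0.4   0.01]
```

apply_moves --pt "0 0.002 0.0003 0 0 0 0.05" --pt "0 0.004 0.0003 0 0 0 0.05" --pt "0 0.006 0.0003 0 0 0 0.05" --pt "0 0.008 0.0003 0 0 0 0.05"

```text
clock: 19.65
eef_pos: [0.5758, -0.2483, 0.0667]
eef_rot: [-3.141, -0.0, 1.374]
ft_force: [-0.8, -0.5, -5.3]
width: 0.0556
finger_force: 65.8
```

```bash
python3 -c "
from h import *
dk()"
```

```text
t 19.65 dock 0.1212 0.0016 z 0.0667 F -0.64 -0.65 -5.34 M [0.03 0.09 0.06]
```

apply_moves --pt "0 0.0015 0 0 0 0 0.05" --pt "0 0.003 0 0 0 0 0.05" --pt "0 0.0045 0 0 0 0 0.05" --pt "0 0.006 0 0 0 0 0.05"

```text
clock: 20.15
eef_pos: [0.581, -0.2494, 0.0667]
eef_rot: [-3.14, 0.0, 1.374]
ft_force: [-6.8, 2.2, 1.3]
width: 0.0555
finger_force: 66.3
```

```bash
python3 -c "
from h import *
dk()"
```

```text
t 20.15 dock 0.1266 0.0015 z 0.0667 F -7.07 0.87 1.34 M [0.36 1.71 0.04]
```

apply_moves --pt "0 0.0015 0 0 0 0 0.05" --pt "0 0.003 0 0 0 0 0.05" --pt "0 0.004 0 0 0 0 0.05" --pt "0 0.004 0 0 0 0 0.05"

```text
clock: 20.65
eef_pos: [0.5838, -0.25, 0.0667]
eef_rot: [-3.137, 0.0, 1.374]
ft_force: [-11.6, 3.0, 4.0]
width: 0.0556
finger_force: 67.0
```

```bash
python3 -c "
from h import *
dk()"
```

```text
t 20.65 dock 0.1295 0.0014 z 0.0667 F -11.95 0.67 4.04 M [0.67 2.73 0.07]
```

apply_moves --pt "0 0.001 0 0 0 0 0.05" --pt "0 0.001 0 0 0 0 0.05" --pt "0 0.001 0 0 0 0 0.05"

```text
clock: 21.02
eef_pos: [0.5844, -0.2502, 0.0667]
eef_rot: [-3.137, 0.0, 1.374]
ft_force: [-12.7, 3.6, 6.4]
width: 0.0559
finger_force: 67.2
```

apply_moves --pt "0 -0.002 0 0 0 0 0.05" --pt "0 -0.004 0 0 0 0 0.05" --pt "0 -0.006 0 0 0 0 0.05" --pt "0 -0.008 0 0 0 0 0.05" --pt "0 -0.009 0 0 0 0 0.05" --pt "0 -0.009 0 0 0 0 0.05"

```text
clock: 21.78
eef_pos: [0.578, -0.2487, 0.0667]
eef_rot: [3.141, -0.0, 1.374]
ft_force: [-4.0, -0.6, -2.0]
width: 0.0559
finger_force: 66.4
```

```bash
python3 -c "
from h import *
dk()"
```

```text
t 21.775 dock 0.1235 0.0016 z 0.0667 F -3.76 -1.4 -1.97 M [ 0.14  0.8  -0.04]
```

apply_moves --pt "0 -0.001 0 0 0 0 0.05" --pt "0 -0.002 0 0 0 0 0.05" --pt "0 -0.002 0 0 0 0 0.05"

```text
clock: 22.15
eef_pos: [0.5763, -0.2484, 0.0668]
eef_rot: [3.141, -0.0, 1.374]
ft_force: [-0.3, 0.1, -3.2]
width: 0.0558
finger_force: 66.2
```

```bash
python3 -c "
from h import *
dk()"
```

```text
t 22.15 dock 0.1217 0.0016 z 0.0668 F -0.3 0.04 -3.17 M [0.06 0.16 0.  ]
```

Force is near zero at dock x = 121.7 mm, the settled spot. I'll release and rise straight up.

apply_moves --pt "0 0 0 0 0 0 0.06" --pt "0 0 0 0 0 0 0.066" --pt "0 0 0 0 0 0 0.072" --pt "0 0 0 0 0 0 0.072" --pt "0 0 -0.02 0 0 0 0.072" --pt "0 0 -0.06 0 0 0 0.072" --pt "0 0 -0.11 0 0 0 0.072" --pt "0 0 -0.16 0 0 0 0.072"

```text
clock: 23.15
eef_pos: [0.576, -0.2482, 0.23]
eef_rot: [3.14, 0.0, 1.374]
ft_force: [1.2, -0.0, 0.3]
width: 0.0718
finger_force: 0.0
```

apply_moves --pt "0 -0.08 0 0 0 0 0.072" --pt "0 -0.08 0 0 0 0 0.072" --pt "0 -0.08 0 0 0 0 0.072" --pt "0 -0.08 0 0 0 0 0.072"

```text
clock: 23.65
eef_pos: [0.4984, -0.2328, 0.2276]
eef_rot: [3.14, 0.0, 1.374]
ft_force: [0.1, -1.1, -0.8]
width: 0.0717
finger_force: 0.0
```

Run:
```python
from h import *
dk(); shot('wrist','w4')
u=np.array([np.cos(-.197),np.sin(-.197)]);o=np.array([.4566,-.2261])
p=tuple(o+u*.121)
r=fit('wrist','tin_right',p); 
if r is not None: print('dock x',(r-o)@u)
fit('top','tin_left',(.4818,.2945)); fit('scene','tin_left',(.4818,.2945))
```

```text
t 23.65 dock 0.0423 0.0017 z 0.2276 F 0.33 -1.07 -0.79 M [ 0.01 -0.02 -0.04]
fit wrist [ 0.5769 -0.2491] 97.625 2881.0
dock x 0.12245254755269733
fit top [0.483  0.2946] 25.625 512.0
fit scene [0.4807 0.29  ] 114.9375 326.0
```

View pics/w4.png

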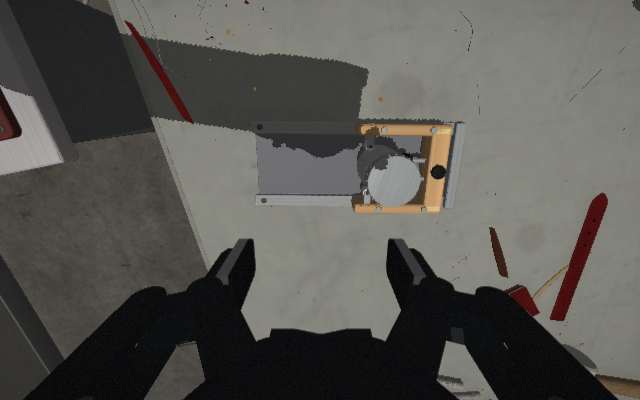

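The picture shows the tin standing upright in the yoke with its lid at (394,180), past the rollers at (368,143) and (365,197) and up against the buffer. The gripper is clear of it, and the left tin is back in its place.

```bash
python3 -c "
from h import *
print(workorder.finish_job())"
```

```text
the job is handed in; nothing more can be done
None
```

The job is handed in: the right tin was the heavier (about 0.53 kg against 0.17 kg) and stands caught in the dock against the buffer after a push of about 13 N, and the left tin is back where it stood.

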